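# Scoop ice balls from the cold trough into the steel bowl

### The job

Take the ice pack off the blue cold trough and lay it flat in the shallow steel tray; then, with the scoop, transfer at least four of the five ice balls from the trough into the steel bowl. The fingers must not touch the ice balls, the others stay in the trough (none may end up elsewhere), and the jar, the packet box, the bottle and the bowl must stay standing where they are. Finish by setting the scoop down flat on the counter and letting go.

Things in the scene. Friction and masses are not known exactly. Their poses are not given: they have to be found in the camera images.
- trough: fixed blue plastic trough, open on top, outside 284 (x) x 120 (y) x 50 mm high; inside 260 x 96 mm, walls 12 mm, floor 6 mm thick. Origin at the centre of its underside on the counter, z up, x along its length (roughly along world +y, across the robot's front)
- tray: fixed shallow open steel tray, 200 (x) x 120 (y) x 16 mm high, walls and floor 3 mm. Origin at the centre of its underside, x along its length
- pack: hard-shell white ice pack, slab 160 (x) x 60 (y) x 25 mm (z), about 0.28 kg; lies loose across the trough's two long rims, so its underside is 50 mm above the counter. Origin at the centre of its underside
- bowl: loose round steel bowl, rim diameter 160 mm, 60 mm high, foot diameter 72 mm, wall 3 mm, 0.45 kg. Origin at the centre of its underside
- scoop: loose aluminium scoop, 0.22 kg, standing flat on the counter. Origin under the centre of its floor, x toward the open mouth, z up. Floor 90 (x) x 86 (y) x 2 mm, lip at x = +45; back and side walls 2 mm thick, 34 mm high, sides drop to 12 mm for x = 10 to 32. White square handle 20 x 20 x 115 mm starts at (-47, 0, 28) mm and rises backward along (-0.5, 0, 0.866): 30 degrees from vertical
- scoop_grip (a point): point on the scoop handle's axis 75 mm up the handle, at (-84.5, 0, 93) mm in the scoop frame: a good place to grip, closing along the scoop's y on the 20 mm width; point axes as the scoop's
- scoop_lip (a point): middle of the scoop's front lip, underside, at (45, 0, 0) mm in the scoop frame
- ball0: white wet slippery plastic ice ball, 32 mm diameter, about 18 g, origin at its centre (its axes roll with it); five identical balls start scattered on the trough floor in its half toward its +x end, none within 110 mm of its -x inner end wall
- ball1: white wet slippery plastic ice ball, 32 mm diameter, about 18 g, origin at its centre (its axes roll with it); five identical balls start scattered on the trough floor in its half toward its +x end, none within 110 mm of its -x inner end wall
- ball2: white wet slippery plastic ice ball, 32 mm diameter, about 18 g, origin at its centre (its axes roll with it); five identical balls start scattered on the trough floor in its half toward its +x end, none within 110 mm of its -x inner end wall
- ball3: white wet slippery plastic ice ball, 32 mm diameter, about 18 g, origin at its centre (its axes roll with it); five identical balls start scattered on the trough floor in its half toward its +x end, none within 110 mm of its -x inner end wall
- ball4: white wet slippery plastic ice ball, 32 mm diameter, about 18 g, origin at its centre (its axes roll with it); five identical balls start scattered on the trough floor in its half toward its +x end, none within 110 mm of its -x inner end wall
- jar: bystander: glass jar with steel lid, diameter 90 mm, 130 mm high, origin at the centre of its underside
- packets: bystander: cardboard box 100 x 130 x 65 mm filled with paper packets that stick out to about 110 mm high, origin at the centre of its underside
- bottle: bystander: clear bottle with white cap, diameter 60 mm, 160 mm high, origin at the centre of its underside
Things that resemble listed ones, but are neither listed nor needed, are in the scene too. Leave any purple look-alike of the scoop alone.

How it is judged:
On the way, in this order (a step that is already met when the one before it is completed fails the run):
1. the ice pack lies flat in the steel tray (x of pack in the frame of tray between -0.04 and 0.04 m and y of pack in the frame of tray between -0.04 and 0.04 m and height (world z) of pack below 0.009 m and angle between pack's own z axis and vertical below 0.1 rad), for 0.2 s.
2. at least one ice ball is carried in the scoop, lifted out above the trough (height (world z) of scoop above 0.055 m and ((x of ball0 in the frame of scoop between -0.045 and 0.05 m and y of ball0 in the frame of scoop between -0.042 and 0.042 m and z of ball0 in the frame of scoop between 0 and 0.05 m) or (x of ball1 in the frame of scoop between -0.045 and 0.05 m and y of ball1 in the frame of scoop between -0.042 and 0.042 m and z of ball1 in the frame of scoop between 0 and 0.05 m) or (x of ball2 in the frame of scoop between -0.045 and 0.05 m and y of ball2 in the frame of scoop between -0.042 and 0.042 m and z of ball2 in the frame of scoop between 0 and 0.05 m) or (x of ball3 in the frame of scoop between -0.045 and 0.05 m and y of ball3 in the frame of scoop between -0.042 and 0.042 m and z of ball3 in the frame of scoop between 0 and 0.05 m) or (x of ball4 in the frame of scoop between -0.045 and 0.05 m and y of ball4 in the frame of scoop between -0.042 and 0.042 m and z of ball4 in the frame of scoop between 0 and 0.05 m))), for 0.2 s.
3. at least four ice balls are in the bowl ((((horizontal distance between ball0 and bowl below 0.068 m and height (world z) of ball0 below 0.075 m) and (horizontal distance between ball1 and bowl below 0.068 m and height (world z) of ball1 below 0.075 m) and (horizontal distance between ball2 and bowl below 0.068 m and height (world z) of ball2 below 0.075 m) and (horizontal distance between ball3 and bowl below 0.068 m and height (world z) of ball3 below 0.075 m)) or ((horizontal distance between ball0 and bowl below 0.068 m and height (world z) of ball0 below 0.075 m) and (horizontal distance between ball1 and bowl below 0.068 m and height (world z) of ball1 below 0.075 m) and (horizontal distance between ball2 and bowl below 0.068 m and height (world z) of ball2 below 0.075 m) and (horizontal distance between ball4 and bowl below 0.068 m and height (world z) of ball4 below 0.075 m)) or ((horizontal distance between ball0 and bowl below 0.068 m and height (world z) of ball0 below 0.075 m) and (horizontal distance between ball1 and bowl below 0.068 m and height (world z) of ball1 below 0.075 m) and (horizontal distance between ball3 and bowl below 0.068 m and height (world z) of ball3 below 0.075 m) and (horizontal distance between ball4 and bowl below 0.068 m and height (world z) of ball4 below 0.075 m)) or ((horizontal distance between ball0 and bowl below 0.068 m and height (world z) of ball0 below 0.075 m) and (horizontal distance between ball2 and bowl below 0.068 m and height (world z) of ball2 below 0.075 m) and (horizontal distance between ball3 and bowl below 0.068 m and height (world z) of ball3 below 0.075 m) and (horizontal distance between ball4 and bowl below 0.068 m and height (world z) of ball4 below 0.075 m)) or ((horizontal distance between ball1 and bowl below 0.068 m and height (world z) of ball1 below 0.075 m) and (horizontal distance between ball2 and bowl below 0.068 m and height (world z) of ball2 below 0.075 m) and (horizontal distance between ball3 and bowl below 0.068 m and height (world z) of ball3 below 0.075 m) and (horizontal distance between ball4 and bowl below 0.068 m and height (world z) of ball4 below 0.075 m)))), for 0.2 s.
At the end, for the whole second after the job is handed in: Pack flat (0.1 rad) in the tray, centre within 40 mm of the tray centre along each tray axis; four or more balls in the bowl (within 68 mm of its axis, below 75 mm), all others in bowl or trough; bowl upright; scoop at rest on its floor on the counter (0.1 rad, origin under 6 mm) (all of step 1 and (((horizontal distance between ball0 and bowl below 0.068 m and height (world z) of ball0 below 0.075 m) and (horizontal distance between ball1 and bowl below 0.068 m and height (world z) of ball1 below 0.075 m) and (horizontal distance between ball2 and bowl below 0.068 m and height (world z) of ball2 below 0.075 m) and (horizontal distance between ball3 and bowl below 0.068 m and height (world z) of ball3 below 0.075 m)) or ((horizontal distance between ball0 and bowl below 0.068 m and height (world z) of ball0 below 0.075 m) and (horizontal distance between ball1 and bowl below 0.068 m and height (world z) of ball1 below 0.075 m) and (horizontal distance between ball2 and bowl below 0.068 m and height (world z) of ball2 below 0.075 m) and (horizontal distance between ball4 and bowl below 0.068 m and height (world z) of ball4 below 0.075 m)) or ((horizontal distance between ball0 and bowl below 0.068 m and height (world z) of ball0 below 0.075 m) and (horizontal distance between ball1 and bowl below 0.068 m and height (world z) of ball1 below 0.075 m) and (horizontal distance between ball3 and bowl below 0.068 m and height (world z) of ball3 below 0.075 m) and (horizontal distance between ball4 and bowl below 0.068 m and height (world z) of ball4 below 0.075 m)) or ((horizontal distance between ball0 and bowl below 0.068 m and height (world z) of ball0 below 0.075 m) and (horizontal distance between ball2 and bowl below 0.068 m and height (world z) of ball2 below 0.075 m) and (horizontal distance between ball3 and bowl below 0.068 m and height (world z) of ball3 below 0.075 m) and (horizontal distance between ball4 and bowl below 0.068 m and height (world z) of ball4 below 0.075 m)) or ((horizontal distance between ball1 and bowl below 0.068 m and height (world z) of ball1 below 0.075 m) and (horizontal distance between ball2 and bowl below 0.068 m and height (world z) of ball2 below 0.075 m) and (horizontal distance between ball3 and bowl below 0.068 m and height (world z) of ball3 below 0.075 m) and (horizontal distance between ball4 and bowl below 0.068 m and height (world z) of ball4 below 0.075 m))) and ((horizontal distance between ball0 and bowl below 0.068 m and height (world z) of ball0 below 0.075 m) or (x of ball0 in the frame of trough between -0.13 and 0.13 m and y of ball0 in the frame of trough between -0.048 and 0.048 m and height (world z) of ball0 below 0.06 m)) and ((horizontal distance between ball1 and bowl below 0.068 m and height (world z) of ball1 below 0.075 m) or (x of ball1 in the frame of trough between -0.13 and 0.13 m and y of ball1 in the frame of trough between -0.048 and 0.048 m and height (world z) of ball1 below 0.06 m)) and ((horizontal distance between ball2 and bowl below 0.068 m and height (world z) of ball2 below 0.075 m) or (x of ball2 in the frame of trough between -0.13 and 0.13 m and y of ball2 in the frame of trough between -0.048 and 0.048 m and height (world z) of ball2 below 0.06 m)) and ((horizontal distance between ball3 and bowl below 0.068 m and height (world z) of ball3 below 0.075 m) or (x of ball3 in the frame of trough between -0.13 and 0.13 m and y of ball3 in the frame of trough between -0.048 and 0.048 m and height (world z) of ball3 below 0.06 m)) and ((horizontal distance between ball4 and bowl below 0.068 m and height (world z) of ball4 below 0.075 m) or (x of ball4 in the frame of trough between -0.13 and 0.13 m and y of ball4 in the frame of trough between -0.048 and 0.048 m and height (world z) of ball4 below 0.06 m)) and height (world z) of scoop below 0.006 m and angle between scoop's own z axis and vertical below 0.1 rad and linear speed of scoop below 0.02 m/s and angle between bowl's own z axis and vertical below 0.15 rad); the robot touches nothing.
It fails at once if the fingers touch an ice ball (contact force between the fingers and ball0 above 0.3 N or contact force between the fingers and ball1 above 0.3 N or contact force between the fingers and ball2 above 0.3 N or contact force between the fingers and ball3 above 0.3 N or contact force between the fingers and ball4 above 0.3 N).
It fails at once if the jar, packet box or bottle is moved more than 30 mm or tipped ((distance of jar from where it was at the start of the episode above 0.03 m or angle between jar's own z axis and vertical above 0.3 rad) or (distance of packets from where it was at the start of the episode above 0.03 m or angle between packets's own z axis and vertical above 0.3 rad) or (distance of bottle from where it was at the start of the episode above 0.03 m or angle between bottle's own z axis and vertical above 0.3 rad)).
It fails at once if the bowl is pushed more than 30 mm from its place or tipped (distance of bowl from where it was at the start of the episode above 0.03 m or angle between bowl's own z axis and vertical above 0.3 rad).
It also fails if it takes over 72 s, if anything falls off the work surface, if the arm or the gripper's body presses on something with over 40 N, if the wrist force passes 120 N, or if a joint passes its speed limit or range.

### The arm

A 6-joint arm with a two-finger parallel gripper is mounted at the origin on the work surface. World frame = base frame: x ahead of the robot, y to its left, z up, the work surface at z = 0. Lengths are in m, angles in rad, forces in N, time in s.
With the tool pointing down it reaches from about 0.35 to 0.975 m from the base axis. Payload 4.9 kg.
Tool frame: the origin (TCP) lies midway between the tips of the shut fingers; the grasp point (between the pads) lies 19 mm behind it; z points along the fingers, y is the line along which they close (so a half turn about z gives the same grasp; the last joint's range is limited). The gripper opens to 85 mm and grips with 20 to 120 N. Pads are 22 mm wide; open, the fingers measure 114 mm over their backs; the gripper's body (76 mm by 85 mm) begins 54 mm behind the grasp point. The pads swing forward as they close: fully open they stand 13 mm farther back than shut.
Start: joints at [1.193, 0.053, 1.613, -0, 1.476, -0.119], TCP at [0.16, 0.604, 0.231] pointing down, gripper open.
Joint ranges: [-3.01, 3.01], [-1.01, 2.22], [0.06, 2.58], [-1.02, 4.17], [0.09, 2.62], [-3.14, 3.14]. Speed limits (rad/s): [2.57, 2.57, 3.14, 3.14, 3.14, 3.14].

### API

Orientations are given as a unit quaternion [w, x, y, z].
In Python, from plant import state, grab_frame, job_done, cut_out, place_of gives the robot as it stands.
- The arm moves only by the tool jog_arm, never from a script. Its argument "motion" is text: rows parted by semicolons, each of 7 numbers parted by spaces: the opening in per cent of the stroke, from 0 (shut) to 100 (fully open), then the shift along the tool's x, y, z as a fraction of full scale, then the turn, a rotation vector about the tool's x, y, z as a fraction of full scale. A call has exactly 5 rows; each row is the pose to reach, as a shift and turn from the pose commanded when the call began, along the tool's axes at that moment; what a row does not reach only later rows make up. Full scale, the value 1, is 50 cm for a shift and 1.5 rad for a turn. A row lasts 1/8 s, in which the tool goes at most 62.5 mm and 10.7 degrees, less where a joint would pass 70% of its speed; a pose out of reach is approached as far as the arm can. A call with a number of a shift or a turn outside -1 to 1 is refused whole. A call with a gripper value outside its range is refused whole. The fingers move at their own pace and stop on an object; the grip force is fixed at half the most. Time passes only in rows, so rows that repeat a pose let the fingers close, or fill a call up. It gives the time, the measured TCP pose, the force, the opening and the grip force at its end, in the units of the state.
- state(): the state, without advancing time (a new reading comes with each control period).
- grab_frame(name): name is "scene" or "side" or "wrist"; returns a dict with "color" (400x640x3 uint8, red, green, blue), "range_z" (400x640 float32, m along the optical axis (not along the pixel's ray), 0 where there is no reading), "intrinsics" (3x3 intrinsics, pixels), "k1" (the pictures are not rectified: a ray, as slopes to the right and down, at radius r is drawn at 1 + k1 r^2 times it, then the intrinsics apply), "world_from_camera" (4x4, takes a point from camera to world coordinates). Camera axes: x right, y up, looking along -z (the intrinsics and any distortion apply to the point x, -y, -z); pixel columns grow to the right and rows downward; lengths in m; the calibration is good to about 2 mm. A picture is of the moment at which its call begins.
- job_done(): hands the job in; it is judged then, once.
Trained networks look in the newest picture that a camera, given by its name, has taken for a name from the list of things; names that differ only in an ending like _2 or _b are one class to them, and where a whole thing is asked for, a point or a joint stands for the part that bears it (a point fixed in the world has none). Each returns a list of dicts, best first, with "p" (0 to 1); they miss things now and then, are a little off and sometimes report something else, mostly with a low value. They report only what shows in the picture. A call takes as long as a camera call. They do not tell look-alikes from the thing itself.
- cut_out(camera, thing): "pixels" (400x640 bool, what is visible of it).
- place_of(camera, thing): "at" ([x, y, z] in m, in world coordinates, good to about 4 mm: a listed point, or the origin of a listed thing).
The state is a dict: "time": time; "joint_pos": joint angles; "joint_vel": joint speeds; "joint_efforts": joint torques, N m; "tool_pos": TCP position; "tool_rot": TCP orientation; "contact_force": force on the tool from outside, world axes, zero at the start; "ft_torque": the same for the moment, N m; "gripper_width": opening from 0.0 (shut) to 1.0 (fully open); "grasp_force": force on a finger pad.
Only numpy, scipy, OpenCV 4.12 (cv2) and the standard library are available. Lean on these libraries where they do the work, as an engineer would, in place of code of your own. Each camera call takes 0.05 s, during which the arm holds its last target. There are 200 camera calls.

## Working session

There is one attempt and no reset: what is moved stays moved. The work goes in short steps, Python scripts to look and compute and a tool call to move; the robot and the scene stay as the last step left them, time stands still between calls to the robot, and variables do not carry over. Pictures are saved under pics/ and viewed, at most 10 in all, crops included, and the job is handed in when it is done.

Besides the shell and the picture viewer there is one more tool, called after "Call:" as name(argument=value, ...), one argument or row to a line, values as JSON. jog_arm: Moves the arm, as the interface text tells. Shift numbers are shares of 50 cm and turn numbers shares of 1.5 rad, none past 1 either way. Its arguments: {"type":"object","properties":{"motion":{"type":"string"}},"required":["motion"]}

```bash
ls; mkdir -p pics; cat > h.py <<'E'
import numpy as np, cv2
from plant import *
def pts(f):
    K=np.array(f["intrinsics"]);k1=f["k1"];d=np.array(f["range_z"]);T=np.array(f["world_from_camera"])
    v,u=np.mgrid[0:400,0:640]
    x=(u-K[0,2])/K[0,0];y=(v-K[1,2])/K[1,1]
    r=np.hypot(x,y);s=r.copy()
    for _ in range(10): s=r/(1+k1*s*s)
    q=np.where(r>0,s/np.maximum(r,1e-9),1);x=x*q;y=y*q
    P=np.stack([x*d,-y*d,-d],-1)@T[:3,:3].T+T[:3,3]
    P[d<=0]=np.nan
    return P
def save(f,n): cv2.imwrite("pics/"+n,np.array(f["color"])[...,::-1])
E
python3 - <<'E'
from h import *
fs={}
for c in("scene","side"):
    f=grab_frame(c);save(f,c+"0.png");np.savez("/tmp/"+c,**f)
    for t in "trough tray pack bowl scoop scoop_grip scoop_lip ball0 jar packets bottle".split():
        print(c,t,[(round(r["p"],2),np.round(r["at"],3).tolist()) for r in place_of(c,t)])
print(state())
E
```

```text
pics
scene trough [(0.85, [0.639, 0.014, -0.005])]
scene tray [(0.35, [0.458, 0.086, -0.002])]
scene pack [(0.66, [0.818, 0.023, -0.002])]
scene bowl [(0.62, [0.503, 0.312, 0.001])]
scene scoop [(0.81, [0.459, 0.042, -0.002]), (0.74, [0.287, -0.132, -0.001]), (0.65, [0.672, 0.129, 0.022])]
scene scoop_grip [(0.95, [0.468, -0.043, 0.084]), (0.67, [0.376, -0.148, 0.091]), (0.65, [0.644, 0.011, -0.005]), (0.31, [0.672, 0.074, 0.027])]
scene scoop_lip [(0.98, [0.246, -0.129, -0.0]), (0.62, [0.456, 0.085, -0.001])]
scene ball0 [(0.62, [0.671, 0.124, 0.024]), (0.55, [0.629, 0.125, 0.022]), (0.53, [0.458, 0.043, -0.002]), (0.51, [0.67, 0.073, 0.024]), (0.38, [0.507, -0.293, -0.004])]
scene jar [(0.43, [0.453, 0.086, -0.0])]
scene packets [(0.57, [0.701, 0.304, 0.001])]
scene bottle [(0.79, [0.819, 0.025, -0.001])]
side trough [(0.58, [0.645, 0.016, -0.003])]
side tray [(0.83, [0.503, -0.293, -0.0])]
side pack [(0.73, [0.643, 0.055, 0.047])]
side bowl [(0.68, [0.504, 0.313, 0.002]), (0.65, [0.706, 0.302, 0.001]), (0.41, [0.463, 0.046, 0.001])]
side scoop [(0.95, [0.288, -0.13, 0.001]), (0.92
[... 406 characters left out ...]
joint_pos': array([ 1.19302164e+00,  5.27266963e-02,  1.61293387e+00,  3.07862239e-05,
        1.47597870e+00, -1.19011720e-01]), 'joint_vel': array([ 0.00031425, -0.0002028 ,  0.00065968, -0.00046066,  0.00199977,
       -0.00102813]), 'joint_efforts': array([-4.75088727e-04, -3.93675184e+01, -3.70464492e+01, -1.43766570e-04,
        3.97329604e-04, -6.61936383e-06]), 'tool_pos': array([0.15991653, 0.60416759, 0.23126675]), 'tool_rot': array([-2.05833302e-05,  1.29022264e-01,  9.91641697e-01, -1.88233742e-05]), 'contact_force': array([-0.66708821, -0.03783019, -0.25211448]), 'ft_torque': array([-0.02664077,  0.00186267, -0.01075345]), 'grasp_force': 0.0, 'gripper_width': 0.9998879994393697}
```

View images.

View pics/scene0.png

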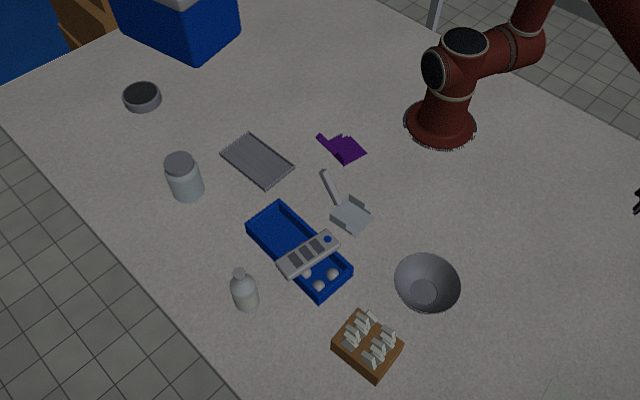

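View pics/side0.png

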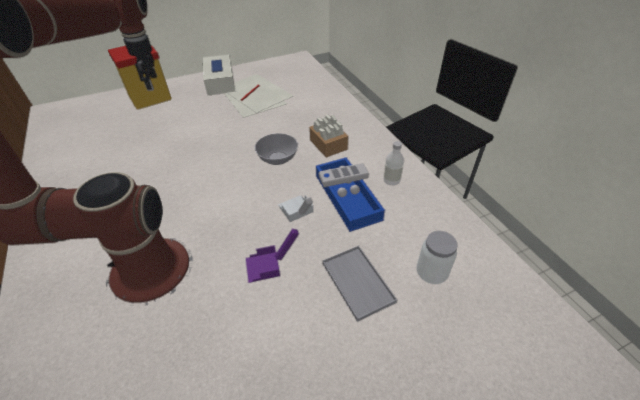

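Scene picture: the steel bowl is at (427,284) and the dark bowl at (142,97) is a look-alike. The aluminium scoop with white handle is at (350,212), with the purple look-alike at (342,148). The pack on the trough is at (308,254), the white thing on the blue cooler at (180,3) is not it. The tray is at (257,160). Side picture: scoop (297,207), purple (265,262), pack (345,175), tray (358,283), bowl (276,150), and a white box at (218,75) that isn't the pack.
I choose the pack at (308,254) and the scoop at (350,212).

```bash
python3 - <<'E'
from h import *
def L(c): return dict(np.load(f"/tmp/{c}.npz",allow_pickle=True))
f=L("scene");cv2.imwrite("pics/crop.png",cv2.resize(f["color"][160:320,200:400,::-1],None,fx=4,fy=3.75,interpolation=2)[:600])
def rect(P,m,n):
    p=P[m];p=p[np.isfinite(p).all(1)]
    (c,s,a)=cv2.minAreaRect((p[:,:2]*1000).astype(np.float32)); print(n,len(p),np.round(c,1),np.round(s,1),round(a,1),"z",np.round(np.percentile(p[:,2],[5,50,95]),4))
for c in("scene","side"):
    f=L(c);P=pts(f);col=f["color"].astype(int);X,Y,Z=P[...,0],P[...,1],P[...,2]
    def box(x,y,z): return (abs(X-x[0])<x[1])&(abs(Y-y[0])<y[1])&(Z>z[0])&(Z<z[1])
    rect(P,box((.643,.12),(.055,.08),(.066,.09)),c+" pack")
    blue=(col[...,2]>col[...,0]+50)
    rect(P,blue&box((.643,.12),(.015,.2),(.042,.055)),c+" troughrim")
    rect(P,box((.503,.15),(-.293,.15),(.008,.03)),c+" tray")
    rect(P,box((.46,.07),(.045,.055),(.005,.06)),c+" scoop")
    rect(P,box((.46,.07),(-.03,.06),(.06,.14)),c+" handle")
    rect(P,box((.503,.12),(.312,.12),(.055,.07)),c+" bowlrim")
    rect(P,box((.714,.08),(-.349,.08),(.02,.14)),c+" jar")
    rect(P,box((.82,.08),(.025,.08),(.02,.17)),c+" bottle")
    rect(P,box((.704,.12),(.304,.12),(.02,.12)),c+" packets")
E
```

```text
scene pack 1465 [644.7  58.8] [ 60.9 158.9] 80.5 z [0.0701 0.076  0.0793]
scene troughrim 1084 [638.6  14.9] [283.9 118.6] 87.4 z [0.0445 0.0503 0.0535]
scene tray 520 [ 498.7 -282.7] [260.2 265.4] 0.2 z [0.0082 0.0134 0.0193]
scene scoop 596 [459.   45.2] [135.1 109.1] 0.1 z [0.0053 0.0147 0.041 ]
scene handle 270 [466.6 -39.6] [22.3 56.8] 4.2 z [0.0638 0.1003 0.1302]
scene bowlrim 404 [496.6 310.5] [161.1 156.5] 34.7 z [0.0557 0.0595 0.0634]
scene jar 1473 [ 716.3 -345.2] [85.4 86.1] 16.5 z [0.0292 0.1066 0.1332]
scene bottle 928 [818.8  26.7] [50.5 60.2] 62.3 z [0.0326 0.1052 0.1612]
scene packets 3188 [705.6 305.2] [102.4 131.4] 5.1 z [0.0391 0.0683 0.1078]
side pack 639 [647.5  56.9] [ 62.8 159.8] 80.8 z [0.0685 0.0756 0.0784]
side troughrim 590 [639.6  11.7] [284.1 118.7] 87.2 z [0.0434 0.05   0.0533]
side tray 459 [ 511.4 -293.8] [121.  201.7] 1.4 z [0.0087 0.0149 0.0186]
side scoop 224 [459.5  48.5] [117.4 115.1] 6.1 z [0.0054 0.0166 0.0356]
side handle 112 [469.1 -44. ] [19.8 55.2] 5.4 z [0.0663 0.1094 0.131 ]
side bowlrim 167 [500.  310.9] [155.8 161.8] 6.7 z [0.0554 0.0592 0.063 ]
side jar 1528 [ 712.8 -354.4] [82.9 83.4] 84.9 z [0.0306 0.1075 0.1321]
side bottle 577 [813.3  12.3] [45.6 60.1] 50.8 z [0.0289 0.0925 0.1599]
side packets 1032 [707.7 303.1] [101.3 136. ] 5.0 z [0.0261 0.0684 0.1074]
```

View pics/crop.png

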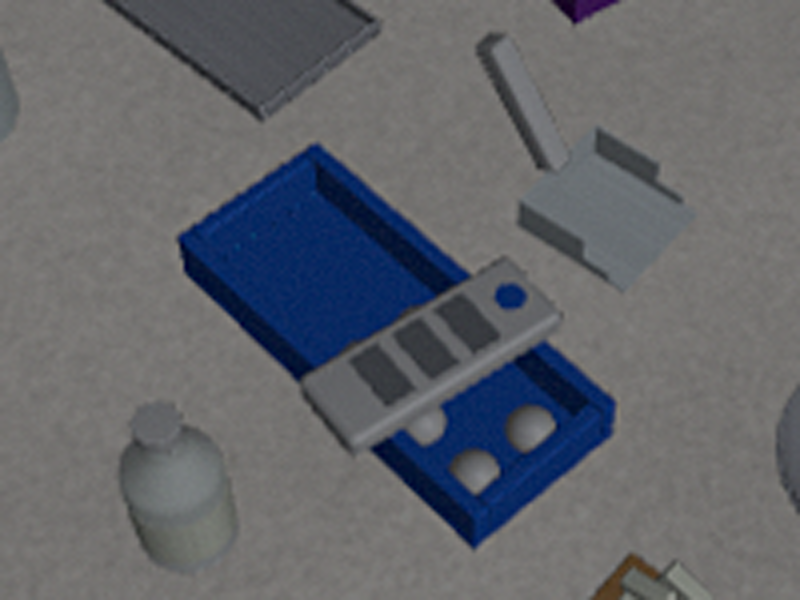

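The crop confirms both choices: white pack with the blue dot across the trough rims, grey scoop with the white handle, three balls visible near (425,425), (475,470) and (530,428).

```bash
cat >> h.py <<'E'
from scipy.spatial.transform import Rotation as R
def tool(yaw,z=(0,0,-1)):
    z=np.array(z,float);z/=np.linalg.norm(z)
    y=np.array([np.cos(np.radians(yaw)),np.sin(np.radians(yaw)),0]);y-=z*(y@z);y/=np.linalg.norm(y)
    return np.stack([np.cross(y,z),y,z],1)
def cur():
    s=state();q=s["tool_rot"];return np.array(s["tool_pos"]),R.from_quat([q[1],q[2],q[3],q[0]]).as_matrix()
def rows(tg,p0=None,R0=None):
    """tg: list of (grip, pos, Rmat)"""
    if p0 is None: p0,R0=cur()
    out=[]
    for g,p,Rm in tg:
        d=R0.T@(np.array(p)-p0)/.5; w=R.from_matrix(R0.T@Rm).as_rotvec()/1.5
        out.append(("%g "%g)+" ".join("%.3f"%v for v in np.r_[d,w]))
    print("; ".join(out)); return p0,R0
E
python3 - <<'E'
from h import *
p0,R0=cur();T=tool(80.6);g=np.array([.646,.058,.18])
print(p0)
rows([(100,p0+(g-p0)*k/12,T) for k in range(1,6)])
rows([(100,g,T)]*1,p0+(g-p0)*5/12,T)
rows([(100,g,T)]*1,p0+(g-p0)*10/12,T)
E
```

```text
[0.15991653 0.60416759 0.23126675]
100 -0.102 -0.067 0.009 -0.000 -0.000 -0.063; 100 -0.203 -0.135 0.017 -0.000 -0.000 -0.063; 100 -0.305 -0.202 0.026 -0.000 -0.000 -0.063; 100 -0.406 -0.269 0.034 -0.000 -0.000 -0.063; 100 -0.508 -0.336 0.043 -0.000 -0.000 -0.063
100 -0.664 -0.536 0.060 0.000 0.000 0.000
100 -0.190 -0.153 0.017 0.000 0.000 0.000
```

Call:
jog_arm(
  motion="100 -0.1 -0.067 0.01 0 0 -0.063; 100 -0.2 -0.135 0.02 0 0 -0.063; 100 -0.3 -0.2 0.026 0 0 -0.063; 100 -0.4 -0.27 0.035 0 0 -0.063; 100 -0.5 -0.336 0.043 0 0 -0.063",
)

```text
time: 1.82
tool_pos: [0.3596, 0.3762, 0.2099]
tool_rot: [0.0, 0.082, 0.997, 0.0]
contact_force: [-0.7, 0.3, 1.6]
gripper_width: 1.0
grasp_force: 0.0
```

Call:
jog_arm(
  motion="100 -0.1 -0.08 0.01 0 0 0; 100 -0.2 -0.16 0.02 0 0 0; 100 -0.3 -0.24 0.03 0 0 0; 100 -0.4 -0.32 0.035 0 0 0; 100 -0.48 -0.39 0.04 0 0 0",
)

```text
time: 2.45
tool_pos: [0.5648, 0.1444, 0.19]
tool_rot: [0.0, 0.082, 0.997, 0.0]
contact_force: [0.6, 0.6, -0.1]
gripper_width: 1.002
grasp_force: 0.0
```

```bash
python3 - <<'E'
from h import *
T=tool(80.6);print(cur(),state()["time"])
rows([(100,(.646,.058,.15),T),(100,(.646,.058,.044),T)])
E
```

```text
(array([0.56481062, 0.14437583, 0.18996336]), array([[-9.86472946e-01,  1.63922625e-01,  7.06571685e-04],
       [ 1.63922855e-01,  9.86473121e-01,  2.81386668e-04],
       [-6.50888334e-04,  3.93403583e-04, -9.99999711e-01]])) 2.45
100 -0.188 -0.144 0.080 0.000 0.000 -0.000; 100 -0.188 -0.144 0.292 0.000 0.000 -0.000
```

Call:
jog_arm(
  motion="100 -0.1 -0.08 0.02 0 0 0; 100 -0.188 -0.144 0.06 0 0 0; 100 -0.188 -0.144 0.15 0 0 0; 100 -0.188 -0.144 0.23 0 0 0; 100 -0.188 -0.144 0.29 0 0 0",
)

```text
time: 3.08
tool_pos: [0.6436, 0.0595, 0.0424]
tool_rot: [-0.001, 0.082, 0.997, -0.0]
contact_force: [0.0, 0.2, 0.4]
gripper_width: 1.0
grasp_force: 0.0
```

Call:
jog_arm(
  motion="40 0 0 0 0 0 0; 40 0 0 0 0 0 0; 40 0 0 0 0 0 0; 40 0 0 0 0 0 0; 40 0 0 0 0 0 0",
)

```text
time: 3.7
tool_pos: [0.6445, 0.0598, 0.0452]
tool_rot: [0.0, 0.082, 0.997, -0.0]
contact_force: [0.4, -0.2, -4.0]
gripper_width: 0.694
grasp_force: 67.3
```

```bash
python3 - <<'E'
from h import *
print(state()["time"],cur()[0])
f=grab_frame("wrist");save(f,"w1.png")
p0,R0=cur();T=tool(1.5)
rows([(40,p0+[0,0,.1],R0),(40,(.575,-.12,.16),tool(40)),(40,(.507,-.293,.12),T),(40,(.507,-.293,.0),T)])
E
```

```text
3.7 [0.64454659 0.05978555 0.04519626]
40 -0.000 0.000 -0.200 0.000 0.000 0.000; 40 0.078 -0.377 -0.230 0.000 0.000 0.472; 40 0.156 -0.741 -0.150 0.000 0.000 0.920; 40 0.156 -0.741 0.090 0.000 0.000 0.920
```

Call:
jog_arm(
  motion="40 0 0 -0.08 0 0 0; 40 0 0 -0.18 0 0 0; 40 0.02 -0.1 -0.22 0 0 0.12; 40 0.05 -0.22 -0.22 0 0 0.24; 40 0.07 -0.34 -0.22 0 0 0.36",
)

```text
time: 4.38
tool_pos: [0.5814, -0.1035, 0.1555]
tool_rot: [0.001, 0.347, 0.938, -0.0]
contact_force: [1.2, -0.3, -3.6]
gripper_width: 0.692
grasp_force: 67.4
```

```bash
python3 - <<'E'
from h import *
p0,R0=cur();T=tool(1.5);print(p0,state()["gripper_width"])
rows([(40,(.507,-.293,.12),T),(40,(.507,-.293,.0),T)])
E
```

```text
[ 0.58142362 -0.10350259  0.15551902] 0.6919332878771342
40 -0.134 -0.385 0.071 0.001 0.001 0.557; 40 -0.133 -0.385 0.311 0.001 0.001 0.557
```

Call:
jog_arm(
  motion="40 -0.03 -0.1 0 0 0 0.12; 40 -0.06 -0.2 0.02 0 0 0.24; 40 -0.1 -0.3 0.04 0 0 0.36; 40 -0.134 -0.385 0.06 0 0 0.47; 40 -0.134 -0.385 0.09 0 0 0.557",
)

```text
time: 5.0
tool_pos: [0.5077, -0.2957, 0.1103]
tool_rot: [0.001, 0.699, 0.715, -0.0]
contact_force: [-0.2, 0.3, -3.3]
gripper_width: 0.692
grasp_force: 67.5
```

```bash
python3 - <<'E'
from h import *
f=grab_frame("side");P=pts(f);X,Y,Z=[P[...,i] for i in range(3)]
m=(abs(X-.507)<.1)&(abs(Y+.293)<.15)&(Z>.125)&(Z<.15)
m=(Z>.008)&(Z<.03)&(abs(X-.507)<.1)&(abs(Y+.293)<.15)
print(cv2.minAreaRect((P[m][:,:2]*1000).astype(np.float32)))
print([np.round(r["at"],3) for r in place_of("scene","tray")+place_of("side","tray")])
p0,R0=cur();T=tool(1.5);print(p0,state()["gripper_width"])
rows([(40,(.507,-.293,.04),T),(40,(.507,-.293,-.001),T)])
save(grab_frame("side"),"s2.png")
E
```

```text
((510.95806884765625, -292.9721984863281), (120.15741729736328, 204.44093322753906), 1.4806852340698242)
[array([ 0.458,  0.086, -0.002]), array([ 0.506, -0.291, -0.001])]
[ 0.50761814 -0.29196341  0.10869411] 0.6919076555182557
40 -0.002 -0.001 0.137 -0.001 -0.001 0.004; 40 -0.002 -0.001 0.219 -0.001 -0.001 0.004
```

View pics/s2.png

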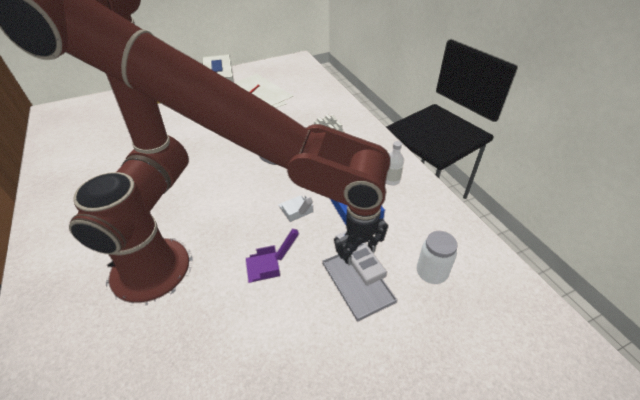

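The side picture shows the pack held at (365,262), level and aligned over the tray at (358,285). Lowering it now.

Call:
jog_arm(
  motion="40 0 0 0.1 0 0 0; 40 0 0 0.17 0 0 0; 40 0 0 0.2 0 0 0; 40 0 0 0.217 0 0 0; 40 0 0 0.217 0 0 0",
)

```text
time: 5.82
tool_pos: [0.5093, -0.2926, 0.0022]
tool_rot: [0.001, 0.696, 0.718, 0.0]
contact_force: [-0.0, 0.3, -3.0]
gripper_width: 0.69
grasp_force: 67.2
```

Call:
jog_arm(
  motion="80 0 0 0 0 0 0; 80 0 0 0 0 0 0; 80 0 0 0 0 0 0; 80 0 0 -0.05 0 0 0; 80 0 0 -0.15 0 0 0",
)

```text
time: 6.45
tool_pos: [0.5068, -0.2911, 0.0747]
tool_rot: [-0.003, 0.696, 0.718, -0.0]
contact_force: [0.7, 0.4, 0.2]
gripper_width: 0.801
grasp_force: 0.0
```

```bash
python3 - <<'E'
from h import *
p0,R0=cur();print(p0,state()["gripper_width"])
for c in("scene","side"):
    P=pts(grab_frame(c));X,Y,Z=[P[...,i] for i in range(3)]
    m=(Z>.02)&(Z<.04)&(abs(X-.507)<.08)&(abs(Y+.293)<.12); q=P[m]
    print(c,np.median(q[:,2]),cv2.minAreaRect((q[:,:2]*1000).astype(np.float32)))
    # scoop detail: handle axis
    m=(Z>.05)&(Z<.135)&(abs(X-.465)<.05)&(abs(Y+.04)<.06);q=P[m]
    for a,b in((.05,.08),(.08,.105),(.105,.135)):
        r=q[(q[:,2]>a)&(q[:,2]<b)]; print(len(r),np.round(r.mean(0),4),np.ptp(r,0).round(3)) if len(r) else 0
    for t in("scoop","scoop_grip","scoop_lip","ball0","trough"): print(t,[(round(r["p"],2),np.round(r["at"],3).tolist()) for r in place_of(c,t)])
E
```

```text
[ 0.50678177 -0.29108777  0.07470135] 0.8007956562802248
scene 0.029025461191108493 ((510.13818359375, -291.4315185546875), (119.18621826171875, 198.4114990234375), 1.57548189163208)
99 [ 0.4674 -0.0185  0.0648] [0.023 0.034 0.03 ]
86 [ 0.4689 -0.035   0.0924] [0.022 0.034 0.024]
116 [ 0.4697 -0.0519  0.12  ] [0.022 0.031 0.028]
scoop [(0.93, [0.459, 0.04, -0.001]), (0.77, [0.288, -0.134, 0.001])]
scoop_grip [(0.92, [0.467, -0.043, 0.085]), (0.74, [0.375, -0.149, 0.091])]
scoop_lip [(0.64, [0.453, 0.085, -0.001])]
ball0 [(0.66, [0.622, 0.025, 0.022]), (0.65, [0.626, 0.13, 0.025]), (0.6, [0.67, 0.075, 0.025]), (0.51, [0.672, 0.128, 0.024]), (0.41, [0.669, 0.015, 0.019])]
trough [(0.97, [0.643, 0.013, -0.003]), (0.61, [0.704, 0.307, -0.001])]
side 0.028561909315852174 ((501.1735534667969, -286.17987060546875), (104.65645599365234, 190.73692321777344), 19.181934356689453)
28 [ 0.4627 -0.033   0.0657] [0.018 0.031 0.028]
28 [ 0.4636 -0.0476  0.0927] [0.021 0.033 0.023]
51 [ 0.4666 -0.0622  0.1211] [0.02  0.026 0.028]
scoop [(0.84, [0.463, 0.041, 0.002]), (0.65, [0.708, 0.304, 0.001]), (0.64, [0.288, -0.134, 0.003])]
scoop_grip [(0.74, [0.468, -0.042, 0.096]), (0.61, [0.371, -0.15, 0.093])]
scoop_lip [(0.82, [0.247, -0.12, 0.001]), (0.69, [0.455, 0.084, 0.003])]
ball0 []
trough []
```

Pack top reads 29 mm, so it lies flat in the tray. Next is the scoop grasp.

```bash
cat >> h.py <<'E'
def scoopR(yaw,pitch=0):
    """scoop axes in world; pitch>0 nose down (deg)"""
    return R.from_euler('zy',[0,0]).as_matrix() if 0 else (R.from_rotvec([0,0,np.radians(yaw)])*R.from_rotvec([0,np.radians(pitch),0])).as_matrix()
# tool in scoop frame (nominal grasp): z along handle downwards, y = -scoop y
Z=np.array([.5,0,-.8660254]);Yv=np.array([0,-1,0]);TS=np.stack([np.cross(Yv,Z),Yv,Z],1)
tS=np.array([-.0845,0,.093])+.019*Z
def from_scoop(o,yaw,pitch=0,ref=(0,0,0)):
    """tool pose so that scoop-frame point ref lies at world o"""
    S=scoopR(yaw,pitch); return np.array(o)+S@(tS-np.array(ref)), S@TS
E
python3 - <<'E'
from h import *
p,Rt=from_scoop((.461,.041,0),95.5)
print(p,Rt[:,2],Rt[:,1])
pre=p-.11*Rt[:,2]
rows([(100,pre,Rt),(100,p,Rt)])
rows([(100,p,Rt)],pre,Rt)
E
```

```text
[ 0.46818843 -0.03365471  0.07654552] [-0.04792288  0.4976981  -0.8660254 ] [0.9953962  0.09584575 0.        ]
100 0.409 -0.057 -0.193 0.011 0.348 -0.043; 100 0.519 -0.064 -0.002 0.011 0.348 -0.043
100 0.000 -0.000 0.220 0.000 0.000 0.000
```

Call:
jog_arm(
  motion="100 0.03 0 -0.08 0 0 0; 100 0.12 -0.02 -0.15 0 0.1 -0.01; 100 0.22 -0.03 -0.193 0 0.2 -0.02; 100 0.32 -0.045 -0.193 0.01 0.3 -0.04; 100 0.409 -0.057 -0.193 0.011 0.348 -0.043",
)

```text
time: 7.68
tool_pos: [0.4736, -0.0881, 0.1727]
tool_rot: [-0.192, 0.649, 0.715, 0.175]
contact_force: [0.2, -0.7, -0.8]
gripper_width: 1.003
grasp_force: 0.0
```

```bash
python3 - <<'E'
from h import *
p,Rt=from_scoop((.461,.041,0),95.5)
rows([(100,p-.05*Rt[:,2],Rt),(100,p,Rt)])
print(cur()[0],state()["joint_pos"])
save(grab_frame("wrist"),"w2.png")
for t in("scoop","scoop_grip","scoop_lip"): print(t,[(round(r["p"],2),np.round(r["at"],3).tolist()) for r in place_of("wrist",t)])
E
```

```text
100 -0.002 -0.000 0.121 0.000 -0.001 0.000; 100 -0.002 -0.000 0.221 0.000 -0.001 0.000
[ 0.4736191  -0.08813544  0.1727402 ] [-0.57567015 -0.07710309  1.9065302   0.40472002  1.65055979 -0.70901105]
scoop [(0.84, [0.289, -0.135, -0.007]), (0.64, [0.458, 0.041, -0.001])]
scoop_grip [(0.84, [0.472, -0.046, 0.09])]
scoop_lip [(0.77, [0.456, 0.085, 0.001]), (0.7, [0.243, -0.122, -0.002])]
```

View pics/w2.png

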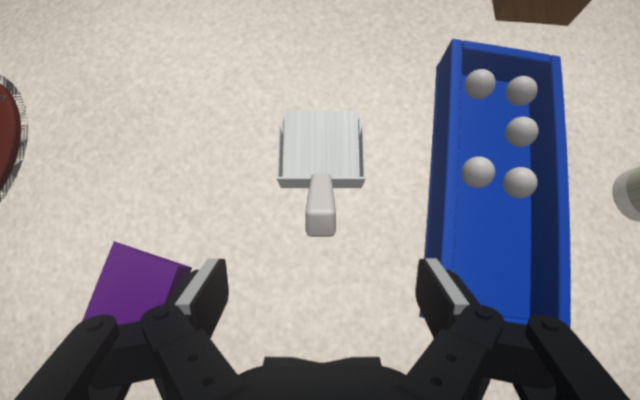

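The wrist picture shows the scoop centred between the fingers, with the handle end at (320,222). Five balls are in the trough at (480,84), (521,90), (522,131), (478,172) and (520,182). The purple one sits off to the left at (145,290).

Call:
jog_arm(
  motion="100 0 0 0.08 0 0 0; 100 0 0 0.16 0 0 0; 100 0 0 0.22 0 0 0; 100 0 0 0.22 0 0 0; 60 0 0 0.22 0 0 0",
)

```text
time: 8.5
tool_pos: [0.4697, -0.0354, 0.0787]
tool_rot: [-0.19, 0.649, 0.716, 0.174]
contact_force: [0.7, -0.0, 0.8]
gripper_width: 0.814
grasp_force: 0.0
```

Call:
jog_arm(
  motion="0 0 0 0 0 0 0; 0 0 0 0 0 0 0; 0 0 0 0 0 0 0; 0 0 0 0 0 0 0; 0 0 0 0 0 0 0",
)

```text
time: 9.12
tool_pos: [0.4689, -0.0347, 0.0783]
tool_rot: [-0.19, 0.649, 0.716, 0.174]
contact_force: [-1.1, -3.6, 5.7]
gripper_width: 0.224
grasp_force: 59.2
```

```bash
python3 - <<'E'
from h import *
s=state();print(s["gripper_width"],s["grasp_force"],s["time"])
p0,R0=cur();print(p0)
f=grab_frame("wrist");P=pts(f);X,Y,Z_=[P[...,i] for i in range(3)]
# scoop yaw from floor/back wall region
m=(Z_<.045)&(Z_>.006)&(abs(X-.461)<.07)&(abs(Y-.045)<.06);q=P[m];print(len(q),cv2.minAreaRect((q[:,:2]*1000).astype(np.float32)))
for t in("scoop","scoop_lip"): print(t,[(round(r["p"],2),np.round(r["at"],3).tolist()) for r in place_of("wrist",t)])
# trough
col=f["color"].astype(int);b=col[...,2]>col[...,0]+50
m=b&(abs(Z_-.05)<.006)&(abs(X-.64)<.12)&(abs(Y-.015)<.2);q=P[m];print(len(q),cv2.minAreaRect((q[:,:2]*1000).astype(np.float32)))
save(f,"w3.png")
E
```

```text
0.2239612225087253 59.23869252204895 9.125
[ 0.46894936 -0.03471578  0.07833469]
2840 ((460.5713806152344, 34.01435089111328), (86.6979751586914, 80.7477798461914), 5.733335494995117)
scoop [(0.78, [0.457, 0.04, 0.0]), (0.61, [0.289, -0.133, -0.002])]
scoop_lip [(0.75, [0.243, -0.123, 0.003]), (0.55, [0.453, 0.083, 0.003])]
7873 ((632.3333740234375, 42.530250549316406), (230.02064514160156, 107.46448516845703), 86.77991485595703)
```

```bash
cat >> h.py <<'E'
_p=np.array([.46895,-.0347,.0783]);_S=scoopR(95.7)
_q=[-.19,.649,.716,.174]
import os
if os.path.exists("grip.npz"):
    _g=np.load("grip.npz");tS,TS=_g["tS"],_g["TS"]
C=np.array([.640,.013,0]);TY=87.1
def lip(x,y,z,pitch,yaw=None):
    """tool pose for the lip at trough coords"""
    t=scoopR(TY); return from_scoop(C+t@np.array([x,y,z]),TY if yaw is None else yaw,pitch,ref=(.045,0,0))
def scoop_now():
    p,Rt=cur();S=Rt@TS.T;return p-S@tS,S
E
python3 - <<'E'
from h import *
p0,R0=cur();S=scoopR(95.7)
np.savez("grip.npz",tS=S.T@(p0-[.460,.0405,0]),TS=S.T@R0)
import h;g=np.load("grip.npz");h.tS,h.TS=g["tS"],g["TS"];print(h.tS,tS)
A=from_scoop((.460,.0405,.05),95.7,10);B=lip(-.035,0,.11,25)
B0=(A[0]+(B[0]-A[0])*.4,from_scoop((0,0,0),92,18)[1]);
rows([(0,)+A,(0,)+B0,(0,)+B])
E
```

```text
[-0.07574573 -0.00143452  0.07831313] [-0.075       0.          0.07654552]
0 0.087 0.000 -0.093 -0.000 -0.116 -0.000; 0 0.058 0.128 -0.194 -0.016 -0.209 0.040; 0 0.015 0.320 -0.345 -0.031 -0.291 0.095
```

Call:
jog_arm(
  motion="0 0.03 0 -0.05 0 -0.04 0; 0 0.087 0 -0.093 0 -0.116 0; 0 0.06 0.128 -0.194 -0.016 -0.209 0.04; 0 0.035 0.22 -0.27 -0.025 -0.25 0.07; 0 0.015 0.32 -0.345 -0.031 -0.291 0.095",
)

```text
time: 9.9
tool_pos: [0.6203, -0.0908, 0.2224]
tool_rot: [-0.028, 0.725, 0.688, 0.031]
contact_force: [0.1, 0.0, -1.6]
gripper_width: 0.226
grasp_force: 59.6
```

```bash
python3 - <<'E'
from h import *
print(scoop_now(),state()["gripper_width"])
f=grab_frame("wrist");save(f,"w4.png");np.savez("/tmp/w4",**f)
for c in("wrist","scene"):
  for t in("scoop","scoop_lip","trough","ball0"): print(c,t,[(round(r["p"],2),np.round(r["at"],3).tolist()) for r in place_of(c,t)])
E
```

```text
(array([ 0.62056336, -0.05542617,  0.11933616]), array([[ 4.55386435e-02, -9.98719692e-01,  2.20274612e-02],
       [ 9.04393258e-01,  5.05824452e-02,  4.23691222e-01],
       [-4.24262969e-01,  6.27163939e-04,  9.05538812e-01]])) 0.22625424976372005
wrist scoop [(0.88, [0.289, -0.133, -0.004]), (0.74, [0.616, -0.055, 0.117]), (0.74, [0.62, -0.094, 0.239])]
wrist scoop_lip [(0.7, [0.619, -0.016, 0.101]), (0.67, [0.241, -0.12, -0.0])]
wrist trough [(0.77, [0.639, 0.01, -0.001])]
wrist ball0 [(0.85, [0.667, 0.021, 0.023]), (0.82, [0.624, 0.024, 0.022]), (0.82, [0.668, 0.073, 0.02])]
scene scoop [(0.93, [0.459, 0.04, -0.001]), (0.77, [0.288, -0.134, 0.001])]
scene scoop_lip [(0.64, [0.453, 0.085, -0.001])]
scene trough [(0.97, [0.643, 0.013, -0.003]), (0.61, [0.704, 0.307, -0.001])]
scene ball0 [(0.66, [0.622, 0.025, 0.022]), (0.65, [0.626, 0.13, 0.025]), (0.6, [0.67, 0.075, 0.025]), (0.51, [0.672, 0.128, 0.024]), (0.41, [0.669, 0.015, 0.019])]
```

View pics/w4.png

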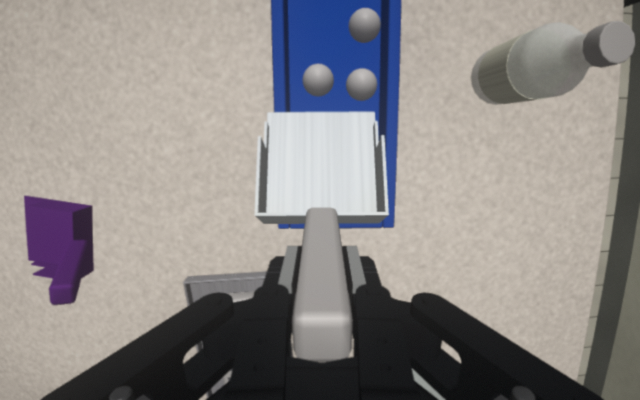

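```bash
python3 - <<'E'
from h import *
f=grab_frame("wrist");P=pts(f);p,S=scoop_now()
np.savez("/tmp/w5",**f)
print(p,S[:,0])
col=f["color"].astype(int)
q=(P-p)@S   # scoop coords
m=np.isfinite(q[...,0])&(abs(q[...,0])<.05)&(abs(q[...,1])<.06)&(q[...,2]>-.01)&(q[...,2]<.045)
for a,b in((-.04,-.01),(-.01,.02),(.02,.05)):
    r=q[m&(q[...,0]>a)&(q[...,0]<b)];print("scoop y edges",a,np.percentile(r[:,1],[.5,99.5]),"floor z",np.median(r[abs(r[:,1])<.03][:,2]),"xmax",np.percentile(r[:,0],99.8))
t=(P-C)@scoopR(TY)
b=(col[...,2]>col[...,0]+50)
rim=b&(abs(t[...,2]-.05)<.006)&(abs(t[...,1])<.08)&(abs(t[...,0])<.16)
for a,bb in((-.1,-.05),(-.05,0),(0,.05),(.05,.1),(.1,.15)):
    r=t[rim&(t[...,0]>a)&(t[...,0]<bb)]
    if len(r)>20:
        L=r[r[:,1]>0][:,1];Rr=r[r[:,1]<0][:,1]
        print("rim",a,len(r),[np.percentile(k,[2,98]).round(4).tolist() if len(k)>5 else None for k in(Rr,L)],r[:,0].max(),np.median(r[:,2]))
fl=b&(t[...,2]<.02)&(abs(t[...,1])<.045)&(abs(t[...,0])<.13);print("floor z",np.median(t[fl][:,2]),"floor y",np.percentile(t[fl][:,1],[1,99]))
fl=b&(t[...,2]<.01)&(abs(t[...,1])<.06)&(abs(t[...,0])<.14)
for a in(0,.03,.06,.09):
    r=t[fl&(t[...,0]>a)&(t[...,0]<a+.03)]
    if len(r)>20: print("fl",a,np.percentile(r[:,1],[1,99]))
E
```

```text
[ 0.6184225  -0.05488652  0.11842429] [ 0.04474443  0.90546449 -0.42205685]
scoop y edges -0.04 [-0.04244772  0.04298428] floor z 0.0018746451925332245 xmax -0.010037043893913555
scoop y edges -0.01 [-0.04231709  0.04309494] floor z 0.001873120236379792 xmax 0.019927695079686267
scoop y edges 0.02 [-0.04220921  0.04295729] floor z 0.0018954075089998364 xmax 0.04683026169479333
rim -0.1 553 [[-0.0576, -0.0472], None] -0.05020821637551401 0.0498159633861594
rim -0.05 911 [[-0.0574, -0.0468], [0.0499, 0.0602]] -2.024085690544602e-05 0.04987875020310939
rim 0 1361 [[-0.057, -0.0464], [0.0498, 0.0606]] 0.04997607606036516 0.04990098163899048
rim 0.05 788 [[-0.0571, -0.0461], [0.0501, 0.0609]] 0.07797238881103437 0.04990875635050007
floor z 0.006056900647115282 floor y [-0.04440944  0.0442352 ]
fl 0 [-0.04600018  0.05006546]
fl 0.03 [-0.04595419  0.04879355]
fl 0.06 [-0.04547705  0.04937574]
fl 0.09 [-0.04548145  0.04971562]
```

```bash
sed -i 's/^C=.*/C=np.array([.6383,.0131,0]);TY=87.4/' h.py; python3 - <<'E'
from h import *
rows([(0,)+lip(-.037,0,.07,25),(0,)+lip(-.037,0,.009,25)])
E
```

```text
0 -0.023 0.034 0.057 -0.001 -0.000 -0.003; 0 -0.033 0.034 0.179 -0.001 -0.000 -0.003
```

Call:
jog_arm(
  motion="0 -0.01 0.02 0.02 0 0 -0.003; 0 -0.023 0.034 0.04 0 0 -0.003; 0 -0.023 0.034 0.057 0 0 -0.003; 0 -0.023 0.034 0.057 0 0 -0.003; 0 -0.023 0.034 0.057 0 0 -0.003",
)

```text
time: 11.02
tool_pos: [0.636, -0.1007, 0.1931]
tool_rot: [-0.028, 0.723, 0.69, 0.032]
contact_force: [0.0, -0.7, -2.4]
gripper_width: 0.228
grasp_force: 60.4
```

```bash
python3 - <<'E'
from h import *
p,S=scoop_now();t=scoopR(TY);print("lip in trough",((p+S@[.045,0,0])-C)@t, "x axis",S[:,0]@t)
rows([(0,)+lip(-.037,0,.009,25)])
E
```

```text
lip in trough [-0.03740893 -0.00150674  0.07114716] x axis [ 9.06366242e-01 -3.48410378e-04 -4.22492739e-01]
0 -0.010 -0.003 0.124 0.000 -0.000 -0.000
```

Call:
jog_arm(
  motion="0 -0.003 -0.003 0.04 0 0 0; 0 -0.007 -0.003 0.08 0 0 0; 0 -0.009 -0.003 0.11 0 0 0; 0 -0.01 -0.003 0.124 0 0 0; 0 -0.01 -0.003 0.124 0 0 0",
)

```text
time: 11.65
tool_pos: [0.6345, -0.1003, 0.1302]
tool_rot: [-0.029, 0.723, 0.69, 0.032]
contact_force: [-0.1, -0.1, -1.8]
gripper_width: 0.221
grasp_force: 60.5
```

```bash
python3 - <<'E'
from h import *
p,S=scoop_now();t=scoopR(TY);print("lip in trough",((p+S@[.045,0,0])-C)@t,"x axis",S[:,0]@t, state()["contact_force"])
W=[(-.027,20),(-.017,15),(-.005,10),(.006,6),(.015,3)]
a=rows([(0,)+lip(x,0,.0085,a) for x,a in W])
E
```

```text
lip in trough [-0.03708714  0.00012584  0.00824389] x axis [ 9.06474451e-01 -5.68354889e-05 -4.22260662e-01] [-0.13520433 -0.10923935 -1.82802854]
0 -0.002 0.000 0.014 -0.000 0.058 -0.000; 0 -0.002 0.000 0.030 -0.000 0.116 0.000; 0 0.002 0.000 0.048 0.000 0.174 0.000; 0 0.010 0.000 0.063 0.000 0.221 0.000; 0 0.018 -0.000 0.076 0.000 0.256 0.000
```

Call:
jog_arm(
  motion="0 -0.002 0 0.014 0 0.058 0; 0 -0.002 0 0.03 0 0.116 0; 0 0.002 0 0.048 0 0.174 0; 0 0.01 0 0.063 0 0.221 0; 0 0.018 0 0.076 0 0.256 0",
)

```text
time: 12.28
tool_pos: [0.6361, -0.089, 0.0943]
tool_rot: [-0.159, 0.704, 0.671, 0.17]
contact_force: [0.4, 0.2, -2.0]
gripper_width: 0.227
grasp_force: 60.5
```

```bash
python3 - <<'E'
from h import *
p,S=scoop_now();t=scoopR(TY);print("lip in trough",((p+S@[.045,0,0])-C)@t,"x axis",S[:,0]@t, state()["contact_force"])
W=[(.03,3),(.045,3),(.06,3),(.075,3),(.09,3)]
a=rows([(0,)+lip(x,0,.0085,a) for x,a in W])
for t_ in("ball0",): print([(round(r["p"],2),np.round((r["at"]-C)@t,3).tolist()) for r in place_of("wrist",t_)])
save(grab_frame("wrist"),"w6.png")
E
```

```text
lip in trough [ 0.01446132 -0.00122149  0.00986472] x axis [ 9.98653259e-01 -9.46192317e-05 -5.18812039e-02] [ 0.41725371  0.1703701  -1.96187559]
0 0.027 -0.002 0.016 0.002 -0.000 0.001; 0 0.053 -0.002 0.030 0.002 -0.000 0.001; 0 0.080 -0.002 0.044 0.002 -0.000 0.001; 0 0.107 -0.002 0.057 0.002 -0.000 0.001; 0 0.134 -0.002 0.071 0.002 -0.000 0.001
[(0.95, [0.014, 0.019, 0.022]), (0.88, [0.063, -0.03, 0.025]), (0.66, [0.009, -0.027, 0.023])]
```

View pics/w6.png

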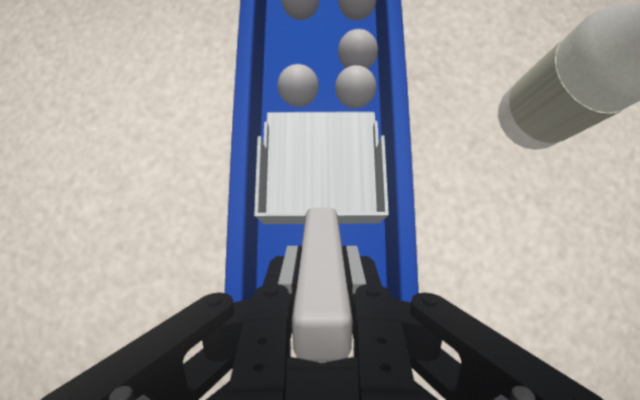

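The wrist picture shows the scoop level inside the trough between the walls, with two balls just ahead of the lip at (298,85) and (355,86) and three more beyond.

Call:
jog_arm(
  motion="0 0.027 -0.002 0.016 0 0 0; 0 0.053 -0.002 0.03 0 0 0; 0 0.08 -0.002 0.044 0 0 0; 0 0.107 -0.002 0.058 0 0 0; 0 0.134 -0.002 0.072 0 0 0",
)

```text
time: 13.0
tool_pos: [0.6379, -0.0109, 0.0919]
tool_rot: [-0.159, 0.703, 0.672, 0.169]
contact_force: [0.5, 0.2, -3.0]
gripper_width: 0.226
grasp_force: 60.4
```

```bash
python3 - <<'E'
from h import *
p,S=scoop_now();t=scoopR(TY);print("lip in trough",((p+S@[.045,0,0])-C)@t,"x axis",S[:,0]@t, state()["contact_force"])
W=[(.1,3),(.108,2),(.115,2),(.120,1),(.123,0)]
a=rows([(0,)+lip(x,0,.008,a) for x,a in W])
for t_ in("ball0",): print([(round(r["p"],2),np.round((r["at"]-C)@t,3).tolist()) for r in place_of("wrist",t_)])
E
```

```text
lip in trough [0.09249569 0.00073993 0.00738642] x axis [ 0.99862063  0.00105883 -0.05249487] [ 0.46773225  0.16862292 -2.95089173]
0 0.014 0.001 0.006 0.000 0.000 0.001; 0 0.024 0.001 0.015 0.000 0.012 0.001; 0 0.036 0.001 0.022 0.000 0.012 0.001; 0 0.041 0.001 0.029 0.000 0.023 0.001; 0 0.042 0.001 0.034 0.000 0.035 0.001
[(0.9, [0.034, 0.017, 0.025]), (0.83, [0.059, -0.029, 0.026]), (0.71, [0.032, -0.025, 0.025])]
```

Call:
jog_arm(
  motion="0 0.014 0.001 0.006 0 0 0; 0 0.024 0.001 0.015 0 0.012 0; 0 0.036 0.001 0.022 0 0.012 0; 0 0.041 0.001 0.029 0 0.023 0; 0 0.042 0.001 0.034 0 0.035 0",
)

```text
time: 13.68
tool_pos: [0.6397, 0.0144, 0.0861]
tool_rot: [-0.177, 0.699, 0.667, 0.188]
contact_force: [0.6, -0.1, -2.9]
gripper_width: 0.223
grasp_force: 60.4
```

```bash
python3 - <<'E'
from h import *
p,S=scoop_now();t=scoopR(TY);print("lip in trough",((p+S@[.045,0,0])-C)@t,"x axis",S[:,0]@t, state()["contact_force"])
f=grab_frame("wrist");save(f,"w7.png")
for t_ in("ball0",): print([(round(r["p"],2),np.round((r["at"]-C)@t,3).tolist()) for r in place_of("wrist",t_)])
E
```

```text
lip in trough [1.22185104e-01 8.42510692e-05 7.94068753e-03] x axis [9.99998574e-01 7.71292004e-04 1.50225602e-03] [ 0.5692335  -0.06990576 -2.88702586]
[(0.85, [0.11, -0.023, 0.025]), (0.73, [0.082, -0.011, 0.031]), (0.71, [0.117, 0.009, 0.023]), (0.66, [0.059, 0.007, 0.029])]
```

View pics/w7.png

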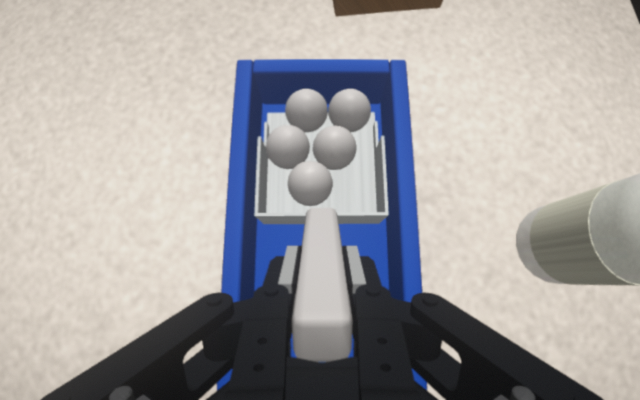

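The wrist picture shows all five balls in the scoop: the front two at (306,108) and (350,108) just at the lip, the others at (288,146), (334,147) and (310,183). Next I push the last few mm and tilt the nose up against the end wall.

```bash
python3 - <<'E'
from h import *
W=[(.126,.008,0),(.129,.008,0),(.129,.016,-5),(.128,.024,-10),(.127,.032,-14)]
p,R_=rows([(0,)+lip(x,0,z,a) for x,z,a in W])
e=lip(*(.127,0,.032,-14))
rows([(0,)+lip(.125,0,z,-a) for z,a in((.045,17),(.06,20),(.08,22),(.10,22),(.12,22))],*e)
E
```

```text
0 0.008 0.001 0.003 -0.000 -0.001 0.000; 0 0.014 0.001 0.006 -0.000 -0.001 0.000; 0 -0.000 0.001 0.004 -0.000 0.058 0.000; 0 -0.015 0.001 0.004 0.000 0.116 0.000; 0 -0.024 0.001 0.002 0.000 0.162 0.001
0 0.002 0.000 -0.014 0.000 0.035 0.000; 0 0.010 0.000 -0.028 0.000 0.070 0.000; 0 0.029 0.000 -0.051 0.000 0.093 0.000; 0 0.057 0.000 -0.080 0.000 0.093 0.000; 0 0.085 0.000 -0.109 0.000 0.093 0.000
```

Call:
jog_arm(
  motion="0 0.008 0.001 0.003 0 0 0; 0 0.014 0.001 0.006 0 0 0; 0 0 0.001 0.004 0 0.058 0; 0 -0.015 0.001 0.004 0 0.116 0; 0 -0.024 0.001 0.002 0 0.162 0",
)

```text
time: 14.4
tool_pos: [0.6399, 0.004, 0.0793]
tool_rot: [-0.257, 0.671, 0.64, 0.272]
contact_force: [0.6, 0.5, -4.1]
gripper_width: 0.224
grasp_force: 60.5
```

```bash
python3 - <<'E'
from h import *
p,S=scoop_now();t=scoopR(TY);print("lip in trough",((p+S@[.045,0,0])-C)@t,"x axis",S[:,0]@t, state()["contact_force"],state()["grasp_force"])
f=grab_frame("wrist");save(f,"w8.png")
print([(round(r["p"],2),np.round((r["at"]-p)@S,3).tolist()) for r in place_of("wrist","ball0")])
rows([(0,)+lip(.124,0,z,-a) for z,a in((.04,17),(.055,20),(.075,22),(.095,22),(.12,22))])
E
```

```text
lip in trough [ 0.127095   -0.0005538   0.03260559] x axis [0.9701534  0.0013348  0.24248833] [ 0.62854395  0.49020414 -4.08290783] 60.465238094329834
[(0.91, [-0.001, -0.011, 0.018]), (0.81, [0.026, -0.026, 0.019]), (0.72, [0.025, 0.003, 0.014]), (0.71, [-0.026, 0.011, 0.016]), (0.66, [0.005, 0.023, 0.019])]
0 -0.004 -0.000 -0.009 0.000 0.036 -0.000; 0 0.004 -0.000 -0.022 0.001 0.071 -0.000; 0 0.023 0.000 -0.046 0.001 0.094 -0.000; 0 0.051 0.000 -0.074 0.001 0.094 -0.000; 0 0.085 0.000 -0.110 0.001 0.094 -0.000
```

Call:
jog_arm(
  motion="0 -0.004 0 -0.009 0 0.036 0; 0 0.004 0 -0.022 0 0.071 0; 0 0.023 0 -0.046 0 0.094 0; 0 0.051 0 -0.074 0 0.094 0; 0 0.085 0 -0.11 0 0.094 0",
)

```text
time: 15.12
tool_pos: [0.6394, -0.0029, 0.1506]
tool_rot: [-0.301, 0.65, 0.621, 0.317]
contact_force: [-0.1, 0.1, -2.4]
gripper_width: 0.223
grasp_force: 60.5
```

```bash
python3 - <<'E'
from h import *
p,S=scoop_now();f=grab_frame("wrist");save(f,"w9.png");print(p,S[:,0])
print([(round(r["p"],2),np.round((r["at"]-p)@S,3).tolist()) for r in place_of("wrist","ball0")])
L0=p+S@[.045,0,0];g=np.array([.5,.25,.135])
F=lambda k:from_scoop(L0+(g-L0)*k,TY+(90-TY)*k,-22,ref=(.045,0,0))
rows([(0,)+F(k) for k in(.06,.16,.28,.4,.52)])
rows([(0,)+F(k) for k in(.64,.76,.88,.96,1)],*F(.52))
E
```

```text
[0.64243886 0.09660844 0.10635218] [0.03956911 0.92638751 0.37448693]
[(0.77, [0.023, -0.001, 0.015]), (0.74, [0.003, 0.023, 0.021]), (0.72, [-0.023, 0.008, 0.02]), (0.64, [0.003, -0.027, 0.02]), (0.62, [-0.027, -0.027, 0.018])]
0 0.004 -0.022 0.014 0.005 0.001 0.005; 0 0.020 -0.051 0.029 0.008 0.001 0.003; 0 0.038 -0.085 0.047 0.011 0.001 0.001; 0 0.056 -0.119 0.065 0.013 0.001 -0.001; 0 0.074 -0.153 0.082 0.016 0.001 -0.003
0 0.018 -0.034 0.019 0.003 0.000 -0.002; 0 0.037 -0.067 0.037 0.006 0.000 -0.004; 0 0.055 -0.101 0.056 0.009 0.000 -0.007; 0 0.067 -0.124 0.068 0.010 0.000 -0.008; 0 0.073 -0.135 0.075 0.011 0.000 -0.009
```

All five balls sit well inside the scoop, which is at z = 0.106. Moving to the bowl.

Call:
jog_arm(
  motion="0 0.005 -0.02 0.013 0.005 0 0; 0 0.02 -0.051 0.029 0.008 0 0; 0 0.038 -0.085 0.047 0.011 0 0; 0 0.056 -0.119 0.065 0.013 0 0; 0 0.074 -0.153 0.082 0.016 0 0",
)

```text
time: 15.85
tool_pos: [0.5633, 0.0568, 0.1507]
tool_rot: [-0.31, 0.647, 0.625, 0.309]
contact_force: [-0.4, -0.1, -3.6]
gripper_width: 0.225
grasp_force: 60.5
```

Call:
jog_arm(
  motion="0 0.018 -0.034 0.019 0.003 0 -0.002; 0 0.037 -0.067 0.037 0.006 0 -0.004; 0 0.055 -0.101 0.056 0.009 0 -0.007; 0 0.067 -0.124 0.068 0.01 0 -0.008; 0 0.073 -0.135 0.075 0.011 0 -0.009",
)

```text
time: 16.48
tool_pos: [0.4984, 0.1102, 0.1579]
tool_rot: [-0.312, 0.64, 0.632, 0.307]
contact_force: [-0.1, 0.0, -3.0]
gripper_width: 0.225
grasp_force: 60.5
```

```bash
python3 - <<'E'
from h import *
p,S=scoop_now();f=grab_frame("wrist");save(f,"w10.png");print(p,S[:,0],state()["joint_pos"])
print([(round(r["p"],2),np.round((r["at"]-p)@S,3).tolist()) for r in place_of("wrist","ball0")])
print([(round(r["p"],2),np.round(r["at"],3).tolist()) for r in place_of("wrist","bowl")])
P=pts(f);X,Y,Z_=[P[...,i] for i in range(3)]
m=(abs(Z_-.06)<.004)&(abs(X-.5)<.11)&(abs(Y-.311)<.11);q=P[m]
(c,r)=cv2.minEnclosingCircle((q[:,:2]*1000).astype(np.float32));print(c,r,len(q))
F=lambda y,z,a:from_scoop((.5,y,z),90,a,ref=(.045,0,0))
W=[(.257,.120,-14),(.262,.108,-5),(.266,.097,4),(.268,.088,12),(.268,.082,20)]
rows([(0,)+F(*w) for w in W])
W2=[(.27,.08,27),(.272,.08,34),(.272,.08,41),(.272,.08,48),(.272,.08,54)]
rows([(0,)+F(*w) for w in W2],*F(*W[-1]))
E
```

```text
[0.49670522 0.20976866 0.11374363] [0.00824617 0.9268671  0.37529905] [-0.36211512 -0.032396    2.01884483  0.82597053  1.57958777 -0.53035755]
[(0.94, [0.003, 0.024, 0.018]), (0.91, [-0.026, 0.004, 0.019]), (0.91, [0.004, -0.024, 0.02]), (0.87, [0.022, -0.002, 0.017]), (0.59, [-0.031, -0.025, 0.016]), (0.15, [0.05, -0.207, -0.139])]
[]
(497.2820129394531, 313.47894287109375) 79.94464874267578 1110
0 0.027 0.004 0.008 -0.003 -0.093 -0.008; 0 0.058 0.003 0.019 -0.004 -0.198 -0.008; 0 0.091 0.003 0.034 -0.005 -0.303 -0.008; 0 0.119 0.002 0.051 -0.006 -0.396 -0.008; 0 0.149 0.002 0.066 -0.006 -0.489 -0.008
0 0.035 -0.000 -0.009 -0.000 -0.081 -0.000; 0 0.073 -0.000 -0.019 -0.000 -0.163 -0.000; 0 0.108 -0.000 -0.025 -0.000 -0.244 -0.001; 0 0.143 -0.000 -0.026 -0.001 -0.326 -0.001; 0 0.173 -0.000 -0.024 -0.001 -0.396 -0.001
```

Call:
jog_arm(
  motion="0 0.027 0 0.008 0 -0.093 0; 0 0.058 0 0.019 0 -0.198 0; 0 0.091 0 0.036 0 -0.3 0; 0 0.119 0 0.055 0 -0.396 0; 0 0.149 0 0.072 0 -0.489 0",
)

```text
time: 17.25
tool_pos: [0.5008, 0.1843, 0.196]
tool_rot: [-0.063, 0.708, 0.701, 0.056]
contact_force: [-0.3, 0.4, -2.9]
gripper_width: 0.227
grasp_force: 60.4
```

Call:
jog_arm(
  motion="0 0.035 0 -0.009 0 -0.081 0; 0 0.073 0 -0.019 0 -0.163 0; 0 0.108 0 -0.025 0 -0.244 0; 0 0.143 0 -0.026 0 -0.326 0; 0 0.173 0 -0.024 0 -0.396 0",
)

```text
time: 17.88
tool_pos: [0.5015, 0.2686, 0.222]
tool_rot: [0.143, 0.693, 0.69, -0.153]
contact_force: [-0.3, -0.4, -2.2]
gripper_width: 0.225
grasp_force: 60.5
```

```bash
python3 - <<'E'
from h import *
p,S=scoop_now();print(p,S[:,0],state()["contact_force"])
for c in("wrist","scene"):
    f=grab_frame(c);save(f,c+"11.png")
    print(c,[(round(r["p"],2),np.round(r["at"],3).tolist()) for r in place_of(c,"ball0")])
    print([(round(r["p"],2),np.round(r["at"],3).tolist()) for r in place_of(c,"bowl")])
E
```

```text
[0.49834229 0.24963679 0.11476275] [-0.00807236  0.58684393 -0.80965983] [-0.32292221 -0.36034435 -2.22292272]
wrist [(0.95, [0.482, 0.293, 0.02]), (0.92, [0.512, 0.288, 0.021]), (0.86, [0.464, 0.318, 0.026]), (0.81, [0.528, 0.316, 0.025]), (0.77, [0.499, 0.316, 0.019])]
[(0.41, [0.82, 0.022, 0.0])]
scene [(0.68, [0.527, 0.321, 0.027]), (0.56, [0.48, 0.296, 0.02]), (0.52, [0.497, 0.321, 0.02]), (0.48, [0.469, 0.319, 0.025]), (0.42, [0.51, 0.295, 0.019])]
[(0.75, [0.501, 0.311, -0.001])]
```

View pics/wrist11.png

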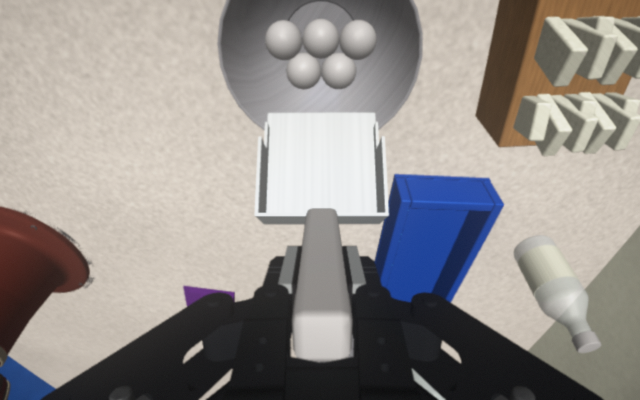

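The wrist picture shows all five balls in the bowl, around (320,50), and the scoop and trough empty. Now I put the scoop back on its free spot.

```bash
python3 - <<'E'
from h import *
F=lambda y,z,a,x=.462:from_scoop((x,y,z),91,a)
W=[(.235,.15,46,.495),(.19,.155,37,.485),(.15,.15,28,.475),(.11,.135,18,.465),(.07,.115,9,.462)]
rows([(0,)+F(*w) for w in W])
W2=[(.05,.085,0),(.045,.05,0),(.045,.02,0),(.045,.008,0),(.045,.008,0)]
rows([(0,)+F(*w) for w in W2],*F(*W[-1]))
E
```

```text
0 -0.081 -0.011 -0.045 -0.015 0.092 -0.012; 0 -0.198 -0.029 -0.002 -0.014 0.197 -0.013; 0 -0.294 -0.047 0.060 -0.013 0.302 -0.014; 0 -0.382 -0.065 0.147 -0.011 0.418 -0.015; 0 -0.459 -0.069 0.244 -0.010 0.523 -0.016
0 -0.091 -0.001 0.053 0.000 0.105 0.000; 0 -0.125 -0.001 0.115 0.000 0.105 0.000; 0 -0.147 -0.001 0.171 0.000 0.105 0.000; 0 -0.155 -0.001 0.193 0.000 0.105 0.000; 0 -0.155 -0.001 0.193 0.000 0.105 0.000
```

Call:
jog_arm(
  motion="0 -0.081 -0.011 -0.045 -0.015 0.092 -0.012; 0 -0.198 -0.029 -0.002 -0.014 0.197 -0.013; 0 -0.294 -0.047 0.06 -0.013 0.302 -0.014; 0 -0.382 -0.065 0.147 -0.011 0.418 -0.015; 0 -0.459 -0.069 0.244 -0.01 0.523 -0.016",
)

```text
time: 18.8
tool_pos: [0.4648, 0.0047, 0.2068]
tool_rot: [-0.126, 0.69, 0.701, 0.131]
contact_force: [1.9, -0.4, -3.7]
gripper_width: 0.226
grasp_force: 60.5
```

```bash
python3 - <<'E'
from h import *
print(scoop_now())
F=lambda y,z,a,x=.462:from_scoop((x,y,z),91,a)
W2=[(.06,.08,0),(.05,.05,0),(.045,.02,0),(.045,.008,0),(.045,.008,0)]
rows([(0,)+F(*w) for w in W2])
E
```

```text
(array([0.46312048, 0.06736612, 0.1176429 ]), array([[-0.01478902, -0.99982408, -0.01153654],
       [ 0.98773335, -0.01640196,  0.15528623],
       [-0.15544813, -0.0090985 ,  0.98780215]]))
0 -0.073 -0.002 0.076 0.006 0.104 0.002; 0 -0.113 -0.003 0.125 0.006 0.104 0.002; 0 -0.144 -0.003 0.177 0.006 0.104 0.002; 0 -0.152 -0.004 0.200 0.006 0.104 0.002; 0 -0.152 -0.004 0.200 0.006 0.104 0.002
```

Call:
jog_arm(
  motion="0 -0.073 -0.002 0.076 0.006 0.104 0.002; 0 -0.113 -0.003 0.125 0.006 0.104 0.002; 0 -0.144 -0.003 0.177 0.006 0.104 0.002; 0 -0.152 -0.004 0.2 0.006 0.104 0.002; 0 -0.152 -0.004 0.2 0.006 0.104 0.002",
)

```text
time: 19.42
tool_pos: [0.4632, -0.0278, 0.0841]
tool_rot: [-0.186, 0.678, 0.688, 0.177]
contact_force: [0.1, 0.3, -2.5]
gripper_width: 0.225
grasp_force: 60.6
```

```bash
python3 - <<'E'
from h import *
p,S=scoop_now();print(p,S[:,0],S[:,2],state()["contact_force"])
F=lambda y,z,a,x=.462:from_scoop((x,y,z),91,a)
rows([(0,)+F(.045,z,0) for z in(.005,.002,.0005)])
E
```

```text
[0.45957875 0.04772842 0.00563406] [-0.01975739  0.99980313 -0.00182754] [0.00902785 0.00200623 0.99995724] [ 0.05331687  0.34457561 -2.51033173]
0 -0.006 0.003 -0.002 -0.006 0.001 -0.002; 0 -0.009 0.003 0.004 -0.006 0.001 -0.002; 0 -0.010 0.003 0.006 -0.006 0.001 -0.002
```

Call:
jog_arm(
  motion="0 -0.002 0 0.004 -0.006 0 0; 0 -0.005 0 0.009 -0.006 0 0; 0 -0.005 0 0.009 -0.006 0 0; 30 -0.005 0 0.009 -0.006 0 0; 100 -0.005 0 0.009 -0.006 0 0",
)

```text
time: 20.05
tool_pos: [0.464, -0.0277, 0.0794]
tool_rot: [-0.182, 0.679, 0.688, 0.181]
contact_force: [0.8, 0.3, -0.2]
gripper_width: 0.5
grasp_force: 0.0
```

Call:
jog_arm(
  motion="100 0 0 0 0 0 0; 100 0 0 0 0 0 0; 100 0 0 0 0 0 0; 100 0 0 -0.1 0 0 0; 100 0 0 -0.2 0 0 0",
)

```text
time: 20.68
tool_pos: [0.4636, -0.0773, 0.1663]
tool_rot: [-0.183, 0.679, 0.688, 0.18]
contact_force: [1.0, -0.9, -0.2]
gripper_width: 1.0
grasp_force: 0.0
```

Call:
jog_arm(
  motion="100 0 0 -0.05 0 0 0; 100 0 0 -0.1 0 0 0; 100 0 0 -0.1 0 0 0; 100 0 0 -0.1 0 0 0; 100 0 0 -0.1 0 0 0",
)

```text
time: 21.3
tool_pos: [0.4638, -0.1012, 0.2078]
tool_rot: [-0.184, 0.679, 0.688, 0.18]
contact_force: [-0.6, -0.7, 0.1]
gripper_width: 0.999
grasp_force: 0.0
```

```bash
python3 - <<'E'
from h import *
print(cur()[0],state()["contact_force"])
for c in("wrist","scene","side"):
    f=grab_frame(c);save(f,c+"12.png");P=pts(f);X,Y,Z_=[P[...,i] for i in range(3)]
    for t in("scoop","scoop_lip","pack","bowl","ball0"): print(c,t,[(round(r["p"],2),np.round(r["at"],3).tolist()) for r in place_of(c,t)])
    m=(abs(X-.461)<.03)&(abs(Y-.05)<.035)&(Z_<.03);q=P[m]
    if len(q)>20: A=np.c_[q[:,:2]-[.461,.05],np.ones(len(q))];print("scoop floor plane",np.linalg.lstsq(A,q[:,2],rcond=None)[0])
E
```

```text
[ 0.46384683 -0.10122969  0.20775257] [-0.55041159 -0.73757179  0.11831866]
wrist scoop [(0.93, [0.287, -0.132, -0.004]), (0.75, [0.458, 0.05, -0.003])]
wrist scoop_lip [(0.62, [0.462, 0.09, 0.003])]
wrist pack []
wrist bowl []
wrist ball0 []
scoop floor plane [-0.00016314  0.00186795  0.00219717]
scene scoop [(0.92, [0.463, 0.048, -0.002]), (0.63, [0.286, -0.133, -0.001]), (0.33, [0.459, 0.092, 0.002])]
scene scoop_lip [(0.86, [0.458, 0.093, -0.003]), (0.69, [0.528, 0.315, 0.025]), (0.6, [0.245, -0.126, 0.002])]
scene pack [(0.68, [0.507, -0.295, 0.004])]
scene bowl [(0.88, [0.501, 0.311, -0.001])]
scene ball0 [(0.57, [0.512, 0.294, 0.022]), (0.52, [0.529, 0.319, 0.026]), (0.5, [0.469, 0.322, 0.024]), (0.42, [0.481, 0.296, 0.024]), (0.42, [0.498, 0.323, 0.019])]
scoop floor plane [-0.00191725  0.00122612  0.00324566]
side scoop [(0.93, [0.288, -0.132, -0.001])]
side scoop_lip [(0.96, [0.244, -0.124, 0.0]), (0.86, [0.463, 0.091, 0.0])]
side pack [(0.66, [0.508, -0.296, 0.001])]
side bowl [(0.69, [0.709, 0.304, -0.001]), (0.47, [0.503, 0.312, 0.0])]
side ball0 []
scoop floor plane [ 0.00703265 -0.01831395  0.00331971]
```

View pics/wrist12.png

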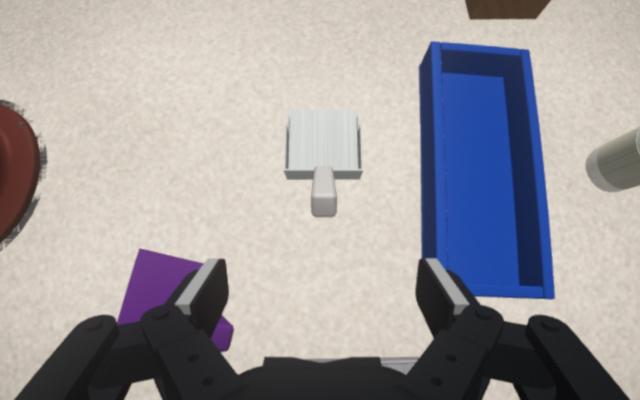

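The wrist picture shows the scoop released and flat at (323,145), its floor plane level at 2 mm, and the trough empty. The gripper is clear of everything.

```bash
python3 -c "
from plant import *
print(job_done())"
```

```text
the job is handed in; nothing more can be done
None
```

The job is handed in at about 21 s of the 72 s allowed: my last checks showed the pack flat in the tray, all five ice balls in the bowl, and the scoop flat on the counter and released. The interface gave no verdict.

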